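Feed a rubber heel through the chute flap

ROBOT

A 6-joint arm with a two-finger parallel gripper is mounted at the origin on the work surface. World frame = base frame: x ahead of the robot, y to its left, z up, the work surface at z = 0. Lengths are in mm, angles in rad, forces in N, time in s.
With the tool pointing down it reaches from about 275 to 725 mm from the base axis. Payload 5.6 kg.
Tool frame: the origin (TCP) lies between the finger pads; the fingertips stand 8 mm ahead of it and the grasp point (between the pads) lies 11 mm behind it; z points along the fingers, y is the line along which they close (so a half turn about z gives the same grasp; the last joint's range is limited). The gripper opens to 85 mm and grips with 20 to 120 N. Pads are 22 mm wide; open, the fingers measure 114 mm over their backs; the gripper's body (76 mm by 85 mm) begins 54 mm behind the grasp point. The pads swing forward as they close: fully open they stand 13 mm farther back than shut.
Start: joints at [-0.887, 0.255, 0.108, 0, -1.424, -0.285], TCP at [213.59, -506.825, 239.283] pointing down, gripper open.
Joint ranges: [-2.95, 2.95], [-1.21, 1.97], [-1.09, 1.5], [-2.87, 1.71], [-2.94, -0.07], [-3.05, 3.05]. Speed limits (rad/s): [2.57, 2.57, 3.14, 3.14, 3.14, 3.14].

INTERFACE

Orientations are given as a unit quaternion [x, y, z, w].
In Python, from workcell import get_state, read_camera, camera_params, finish_job gives the robot as it stands.
- The arm moves only by the tool apply_moves, never from a script. Its argument "rows" is a list of rows, each an object with "linear": the shift along the tool's x, y, z in cm, a list of three; "twist": the turn, a rotation vector about the tool's x, y, z in rad, a list of three; "grip": the finger opening in cm, from 0 to 8.54. A call has 1 to 10 rows; each row shifts and turns the commanded pose from where the row before left it, along the tool's axes as they then stand; what a row does not reach is not made up. A row lasts 1/12 s, in which the tool goes at most 41.7 mm and 7.16 degrees, less where a joint would pass 70% of its speed; a pose out of reach is approached as far as the arm can. A call with a gripper value outside its range is refused whole. The fingers move at their own pace and stop on an object; "newtons" is the grip in N (left out, the last holds). Time passes only in rows, so rows that do not move let the fingers close. It gives the time, the measured TCP pose, the force, the opening and the grip force at its end, in the units of the state.
- get_state(): the state, without advancing time (a new reading comes with each control period).
- read_camera(name): name is "scene" or "side" or "wrist"; returns the picture (400x640x3 uint8, red, green, blue); there is no depth.
- camera_params(name): a dict with "mtx" (3x3 intrinsics, pixels), "extrinsics" (4x4, takes a point from camera to world coordinates); the wrist camera has in their place "tool_from_camera" (4x4, takes a point from camera to tool coordinates, whose origin is the TCP and whose axes are the flange's). Camera axes: x right, y down, z forward; pixel columns grow to the right and rows downward; lengths in mm; the calibration is good to about 2 mm. The wrist camera is an equidistant fisheye: a pixel r from the principal point sees the ray r / f radians off the axis. A picture is of the moment at which its call begins: read the wrist's pose just before it. camera_params takes no time and is no camera call.
- finish_job(): hands the job in; it is judged then, once.
The state is a dict: "time_s": time; "joint_pos": joint angles; "qvel": joint speeds; "joint_torque": joint torques, N m; "tcp_pos": TCP position; "orientation": TCP orientation; "force": force on the tool from outside, world axes, zero at the start; "wrist_torque": the same for the moment, N m; "opening": opening from 0.0 (shut) to 1.0 (fully open); "finger_force": force on a finger pad.
Only numpy, scipy, OpenCV 4.12 (cv2) and the standard library are available. Lean on these libraries where they do the work, as an engineer would, in place of code of your own. Each camera call takes 0.05 s, during which the arm holds its last target. There are 200 camera calls.

TASK

Push the rubber shoe heel along the feed deck of the green chute and through its yellow swinging flap, so that it drops off the end of the deck and lies flat in the catch tray behind. Then draw the fingers back out and let the flap swing fully shut. Only push the heel, never pick it up, and leave the polish tin, glue bottle and shoe brush where they are.

Things in the scene. Friction and masses are not known exactly. Their poses are not given: they have to be found in the camera images.
- chute: Green feed chute fixed to the bench. Origin on the bench surface straight below the flap's hinge line, mid-width. x = feed direction, horizontal, away from the robot (yawed up to 0.3 rad); y = left, along the hinge; z up. Sizes in mm in this frame. Steel deck: flat, top at z = 90, from x = -180 to -6, 130 wide between side lips 12 high, 6 thick; open above in front of x = -10.
- chute_step (a point): Middle of the deck's far edge (chute x = -6, z = 90 mm, just short of the hinge line). There the deck ends in a sheer step 32 mm down to the tray floor. A heel pushed not quite far enough hangs with its rear edge on this step; it drops flat when its rear edge is pushed about 5 to 15 mm past it.
- chute_tray (a point): Centre of the grey catch tray's floor (chute x = 80, z = 58 mm). Tray 161 long, 130 wide, from chute x = -6 to 155. Side cheeks 6 thick from x = -10 to 155 and an end wall at x = 155, upper halves clear, up to z = 164. A clear cover (z = 164 to 167) lies over the tray from x = 13 to 161; nothing stands higher.
- chute_door (a point): Centre of the doorway (chute x = 0, z = 120 mm): 130 wide, 61 high, from the deck (z = 90) to the underside of the hinge rod (8 thick, axis at z = 155). Fingers leaned forward 25 to 45 degrees reach a little through it below the rod, with the gripper's body staying above and in front of it.
- flap (a joint): Angle (rad) of the yellow flap: 0 hanging shut, upright; grows as its lower edge is pushed away from the robot (chute +x), at most 1.45; cannot swing towards the robot. Light sheet (90 g), 124 wide, 60 long, 3 thick, hung on the rod along chute y at x = 0, z = 155 mm. Falls shut by its weight, no spring; gives way to the heel pushed against it.
- flap_edge (a point): Middle of the flap's lower edge; when shut 95 mm above the bench (5 mm above the deck) at chute x = 0, y = 0.
- heel: Loose rubber shoe heel, a D-shaped block, black with a 6 mm orange top layer, about 140 g: 70 long (x), 62 wide (y), 26 high. Origin: centre of its underside (35 mm from either end). Straight flat edge at its -x end (starts facing the robot), round end (radius 31) at +x. Starts lying flat on the deck in front of the flap, turned at most about 0.35 rad from the chute's x, off the middle by at most 20 mm.
- heel_center (a point): Centre of the heel block, 13 mm above its underside.
- polish_tin: Bystander: round black and red polish tin, 75 diameter, 28 high, loose on the bench beside the chute. Origin: centre of its underside.
- glue_bottle: Bystander: yellow glue bottle with red cap, 48 diameter, 110 high, standing loose on the bench beside the chute. Origin: centre of its underside.
- shoe_brush: Bystander: shoe brush, wooden back 110 x 42 on black bristles, 36 high, loose on the bench beside the chute. Origin: centre of its underside, x along its length.
There are look-alikes about, which are no part of the job. Of the things like the heel, leave any that is purple or turquoise; of the rest the smaller one is meant.

How it is judged (in metres and radians):
On the way, in this order (a step that is already met when the one before it is completed fails the run):
1. the heel is pushed against the flap and swings it open (more than 0.3 rad) while the heel's centre is still on the deck in front of it (value of joint flap above 0.3 rad and x of heel_center in the frame of chute between -0.05 and 0.005 m), for 0.02 s.
2. the heel goes through the doorway (its centre more than 25 mm behind the hinge line) (x of heel_center in the frame of chute above 0.025 m), for 0.02 s.
At the end, for the whole second after the job is handed in: The heel lies flat (level within 0.12 rad, either way up) and at rest in the catch tray, its centre 25 to 130 mm behind the hinge line and less than 18 mm above the tray floor, and the flap hangs shut (under 0.05 rad) (x of heel_center in the frame of chute between 0.025 and 0.13 m and y of heel_center in the frame of chute between -0.05 and 0.05 m and z of heel_center in the frame of chute below 0.076 m and angle between the z axis of heel and the z axis of chute, either way round below 0.12 rad and linear speed of heel below 0.02 m/s and value of joint flap below 0.05 rad); the robot touches nothing.
It fails at once if the heel is lifted: its centre more than 17 mm above where it is when lying on the deck (z of heel_center in the frame of chute above 0.12 m).
It fails at once if the polish tin is moved more than 15 mm (distance of polish_tin from where it was at the start of the episode above 0.015 m).
It fails at once if the glue bottle is moved more than 15 mm or tipped (distance of glue_bottle from where it was at the start of the episode above 0.015 m or angle between glue_bottle's own z axis and vertical above 0.3 rad).
It fails at once if the shoe brush is moved more than 15 mm (distance of shoe_brush from where it was at the start of the episode above 0.015 m).
It also fails if it takes over 38 s, if anything falls off the work surface, if the arm or the gripper's body presses on something with over 40 N, if the wrist force passes 120 N, or if a joint passes its speed limit or range.

## Working session

There is one attempt and no reset: what is moved stays moved. The work goes in short steps, Python scripts to look and compute and a tool call to move; the robot and the scene stay as the last step left them, time stands still between calls to the robot, and variables do not carry over. Pictures are saved under pics/ and viewed, at most 10 in all, crops included, and the job is handed in when it is done.

Besides the shell and the picture viewer there is one more tool, called after "Request:" as name(argument=value, ...), one argument or row to a line, values as JSON. apply_moves: Moves the arm, as the interface text tells. Its arguments: {"type":"object","properties":{"rows":{"type":"array","items":{"type":"object","properties":{"linear":{"type":"array","items":{"type":"number"}},"twist":{"type":"array","items":{"type":"number"}},"grip":{"type":"number"}}}},"newtons":{"type":"number"}},"required":["rows"]}

```bash
mkdir -p pics; python3 - <<'E'
from workcell import *
import cv2,numpy as np
for n in("scene","side"):
    im=read_camera(n);cv2.imwrite(f"pics/{n}0.png",im[:,:,::-1])
    p=camera_params(n);print(n,np.round(p["mtx"],1).tolist(),np.round(p["extrinsics"],3).tolist())
print(get_state());print(camera_params("wrist"))
E
```

```text
scene [[433.2, 0.0, 316.6], [0.0, 433.2, 202.9], [0.0, 0.0, 1.0]] [[-0.09, 0.687, -0.721, 1243.178], [0.996, 0.067, -0.06, 116.409], [0.007, -0.723, -0.691, 817.073], [0.0, 0.0, 0.0, 1.0]]
side [[402.2, 0.0, 318.4], [0.0, 402.2, 205.4], [0.0, 0.0, 1.0]] [[-0.818, -0.391, 0.422, 186.557], [-0.575, 0.532, -0.622, 597.425], [0.018, -0.751, -0.66, 671.202], [0.0, 0.0, 0.0, 1.0]]
{'time_s': 0.1, 'joint_pos': array([-8.87399654e-01,  2.55670791e-01,  1.07117666e-01, -3.73448062e-04,
       -1.42388920e+00, -2.84606941e-01]), 'qvel': array([ 0.00137   , -0.00072579,  0.00352223,  0.00119036, -0.00018623,
        0.00075617]), 'joint_torque': array([-1.18787841e-03, -3.87605882e+01,  2.38473237e+01,  5.37784606e+00,
       -3.78290439e-03, -3.72683985e-05]), 'tcp_pos': array([ 213.4394276 , -506.43262229,  238.49619353]), 'orientation': array([-1.98049212e-01,  9.80191715e-01,  8.14410562e-04, -2.19485597e-04]), 'force': array([-0.17644462, -0.15634049, -0.16766229]), 'wrist_torque': array([-0.00763152,  0.02331247, -0.00962417]), 'finger_force': 0.0, 'opening': 0.9966709660959576}
{'mtx': array([[309.70691629,   0.        , 316.0223996 ],
       [  0.        , 309.70691629, 203.91461505],
       [  0.        ,   0.        ,   1.        ]]), 'tool_from_camera': array([[-3.73361268e-04, -9.65286215e-01, -2.61194149e-01,
         6.66645316e+01],
       [ 9.99999219e-01, -4.89198850e-05, -1.24864698e-03,
        -3.25333245e-02],
       [ 1.19252413e-03, -2.61194411e-01,  9.65285480e-01,
        -1.35572124e+02],
       [ 0.00000000e+00,  0.00000000e+00,  0.00000000e+00,
         1.00000000e+00]])}
```

View pics/scene0.png

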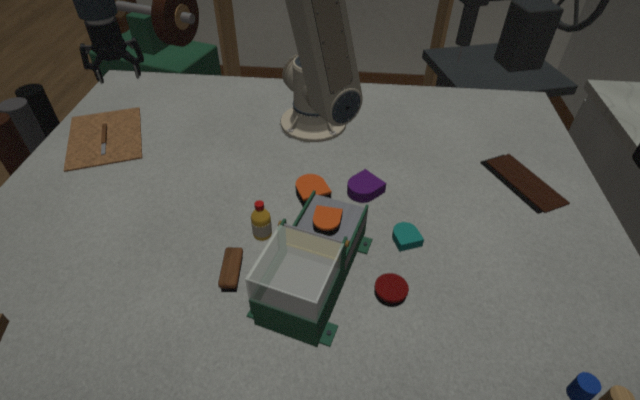

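View pics/side0.png

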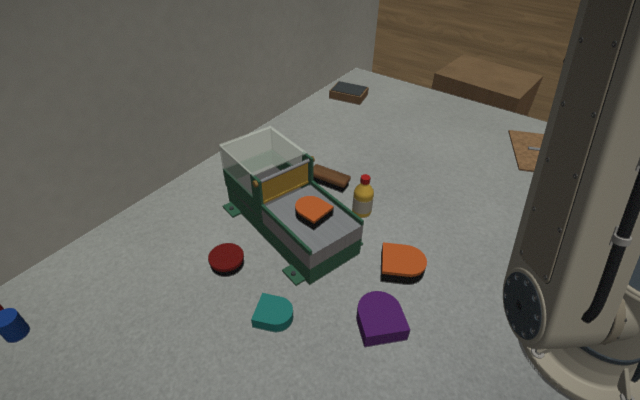

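The meant heel is the smaller orange one on the deck, at about (327,218) in scene and (313,208) in side. The big orange, purple and turquoise ones on the bench are the decoys. The glue bottle and brush are on the chute's right, the tin on its left. Next I'll enlarge the chute.

```bash
python3 - <<'E'
import cv2
a=cv2.imread("pics/side0.png")[120:290,205:375];b=cv2.imread("pics/scene0.png")[180:350,235:405]
cv2.imwrite("pics/crop.png",cv2.hconcat([cv2.resize(x,(400,400),interpolation=cv2.INTER_CUBIC) for x in(a,b)]))
E
```

```text
(no output)
```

View pics/crop.png

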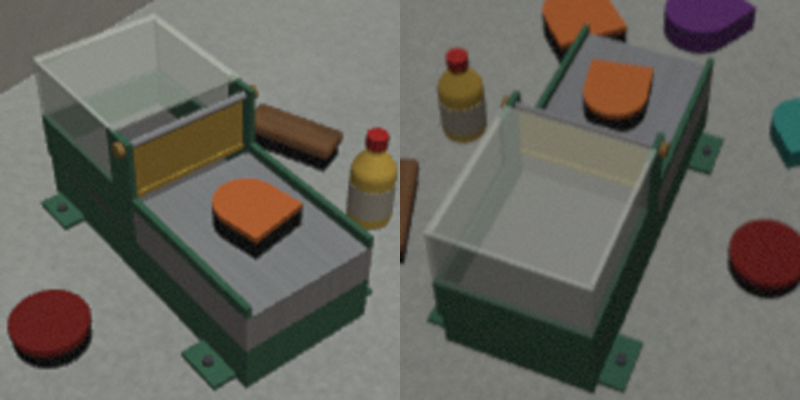

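The side crop shows the deck's front lip ends at (248,310) and (371,238), and the rod knobs at (120,150) and (253,92). The heel's flat-edge corners are at about (256,240) and (302,208). In the scene crop the knobs are at (110,101) and (263,149) within the right half.

```bash
cat >h.py <<'E'
import cv2,numpy as np
from workcell import *
def cast(n,uv,z):
    p=camera_params(n);K=np.array(p["mtx"]);E=np.array(p["extrinsics"])
    d=(E[:3,:3]@np.linalg.inv(K)@np.c_[np.atleast_2d(uv),np.ones(len(np.atleast_2d(uv)))].T).T
    o=E[:3,3];return (o+d*((z-o[2])/d[:,2])[:,None])[:,:2]
def orange(im,box):
    h=cv2.cvtColor(im,cv2.COLOR_RGB2HSV);m=cv2.inRange(h,(5,170,110),(14,255,255))
    k=np.zeros_like(m);x0,y0,x1,y1=box;k[y0:y1,x0:x1]=m[y0:y1,x0:x1]
    c=max(cv2.findContours(k,cv2.RETR_EXTERNAL,cv2.CHAIN_APPROX_NONE)[0],key=cv2.contourArea)
    return c[:,0].astype(float)
E
python3 - <<'E'
from h import *
s=170/400
side=lambda *p:np.array(p)*s+[205,120]
scene=lambda *p:np.array(p)*s+[235,180]
print("lipfront",cast("side",side((248,310),(371,238)),102))
print("rodS",cast("side",side((120,150),(253,92)),155))
print("rodC",cast("scene",scene((110,101),(263,149)),155))
print("lipfrontC",cast("scene",scene((187,30),(310,63)),102))
for n,box in(("side",(285,185,345,235)),("scene",(305,200,350,240))):
    c=orange(read_camera(n),box);w=cast(n,c,116).astype(np.float32)
    M=cv2.moments(w.reshape(-1,1,2));print(n,M["m10"]/M["m00"],M["m01"]/M["m00"],M["m00"],cv2.minAreaRect(w))
    a=cv2.approxPolyDP(cv2.convexHull(w),6,True)[:,0];print(a.round(0).tolist())
E
```

```text
lipfront [[486.34473328 179.27335036]
 [448.91962333  47.64640121]]
rodS [[659.36911739 132.28320975]
 [617.5892997   -9.16970978]]
rodC [[620.4085523   -8.41836978]
 [664.01440391 130.40205957]]
lipfrontC [[461.71779364  46.26840389]
 [498.73465143 174.18584698]]
side 549.6418861769495 86.60404430379322 3499.704285482294 ((552.7821655273438, 86.18940734863281), (60.94467544555664, 68.54910278320312), 83.31120300292969)
[[582.0, 71.0], [586.0, 90.0], [573.0, 111.0], [522.0, 115.0], [516.0, 62.0], [556.0, 56.0]]
scene 555.2361358970915 82.90448394022418 3311.0020982411224 ((557.4895629882812, 82.6527099609375), (58.981910705566406, 66.32550048828125), 83.95789337158203)
[[522.0, 60.0], [577.0, 56.0], [590.0, 77.0], [589.0, 93.0], [572.0, 109.0], [530.0, 114.0]]
```

```bash
cat >>h.py <<'E'
from scipy.spatial.transform import Rotation as R
O=np.array([641,61,0.]);yaw=-0.295;L=np.radians(35)
C=R.from_euler("z",yaw).as_matrix()
z=np.array([np.sin(L),0,-np.cos(L)]);y=np.array([0,1,0.])
RD=C@np.c_[np.cross(y,z),y,z]
def tip2tcp(t):return O+C@np.array(t,float)-8*RD[:,2]  # tip centre in chute frame
def st():
    s=get_state();Rc=R.from_quat(s["orientation"]).as_matrix()
    tip=C.T@(s["tcp_pos"]+8*Rc[:,2]-O)
    print("t",s["time_s"],"tip_c",tip.round(1),"F",s["force"].round(1),"open",round(s["opening"],3),"rv",R.from_matrix(Rc.T@RD).as_rotvec().round(3))
    return s,Rc
E
python3 - <<'E'
from h import *
s,Rc=st()
for t in((-165,0,165),(-165,0,110)):
    T=tip2tcp(t);print(T.round(1),"after rot shift cm",(RD.T@(T-s["tcp_pos"])/10).round(2))
print("chute down 1cm", (RD.T@[0,0,-1]).round(3),"fwd",(RD.T@C[:,0]).round(3))
E
```

```text
t 0.2 tip_c [-244.  -667.3  230.8] F [-0.1 -0.6 -0.3] open 1.0 rv [ 0.213 -0.586  0.671]
[478.7 110.3 171.6] after rot shift cm [-2.24 66.73  9.77]
[478.7 110.3 116.6] after rot shift cm [ 0.91 66.73 14.28]
chute down 1cm [0.574 0.    0.819] fwd [-0.819 -0.     0.574]
```

Request:
apply_moves(
  rows=[
    {"twist":[0.0237,-0.0651,0.0746],"grip":3},
    {"twist":[0.0237,-0.0651,0.0746],"grip":3},
    {"twist":[0.0237,-0.0651,0.0746],"grip":3},
    {"twist":[0.0237,-0.0651,0.0746],"grip":3},
    {"twist":[0.0237,-0.0651,0.0746],"grip":3},
    {"twist":[0.0237,-0.0651,0.0746],"grip":3},
    {"twist":[0.0237,-0.0651,0.0746],"grip":3},
    {"twist":[0.0237,-0.0651,0.0746],"grip":3},
    {"twist":[0.0237,-0.0651,0.0746],"grip":3},
    {"grip":3},
  ],
)

```text
$.rows[0]: bad value
```

Request:
apply_moves(
  rows=[
    {"linear":[0,3.3,0]},
    {"linear":[0,3.3,0]},
    {"linear":[0,3.3,0]},
    {"linear":[0,3.3,0]},
    {"linear":[0,3.3,0]},
    {"linear":[0,3.3,0]},
    {"linear":[0,3.3,0]},
    {"linear":[0,3.3,0]},
    {"linear":[0,3.3,0]},
    {"linear":[0,3.3,0]},
  ],
)

```text
$.rows[0]: bad value
```

```bash
python3 - <<'E'
from h import *
s,Rc=st();print((Rc.T@(tip2tcp((-165,0,165))-s["tcp_pos"])/10).round(2))
E
```

```text
t 0.2 tip_c [-244.  -667.3  230.8] F [-0.1 -0.6 -0.3] open 1.0 rv [ 0.213 -0.586  0.671]
[-48.4   46.54   6.77]
```

All fields are needed in each row.

Request:
apply_moves(
  rows=[
    {"linear":[0,0,0],"twist":[0.0237,-0.0651,0.0746],"grip":3},
    {"linear":[0,0,0],"twist":[0.0237,-0.0651,0.0746],"grip":3},
    {"linear":[0,0,0],"twist":[0.0237,-0.0651,0.0746],"grip":3},
    {"linear":[0,0,0],"twist":[0.0237,-0.0651,0.0746],"grip":3},
    {"linear":[0,0,0],"twist":[0.0237,-0.0651,0.0746],"grip":3},
    {"linear":[0,0,0],"twist":[0.0237,-0.0651,0.0746],"grip":3},
    {"linear":[0,0,0],"twist":[0.0237,-0.0651,0.0746],"grip":3},
    {"linear":[0,0,0],"twist":[0.0237,-0.0651,0.0746],"grip":3},
    {"linear":[0,0,0],"twist":[0.0237,-0.0651,0.0746],"grip":3},
    {"linear":[0,0,0],"twist":[0,0,0],"grip":3},
  ],
)

```text
time_s: 1.03
tcp_pos: [212.2, -505.7, 238.5]
orientation: [0.143, 0.943, -0.044, 0.299]
force: [-1.0, 0.9, -0.1]
opening: 0.351
finger_force: 0.0
```

Request:
apply_moves(
  rows=[
    {"linear":[0,3.3,0],"twist":[0,0,0],"grip":3},
    {"linear":[0,3.3,0],"twist":[0,0,0],"grip":3},
    {"linear":[0,3.3,0],"twist":[0,0,0],"grip":3},
    {"linear":[0,3.3,0],"twist":[0,0,0],"grip":3},
    {"linear":[0,3.3,0],"twist":[0,0,0],"grip":3},
    {"linear":[0,3.3,0],"twist":[0,0,0],"grip":3},
    {"linear":[0,3.3,0],"twist":[0,0,0],"grip":3},
    {"linear":[0,3.3,0],"twist":[0,0,0],"grip":3},
    {"linear":[0,3.3,0],"twist":[0,0,0],"grip":3},
    {"linear":[0,3.3,0],"twist":[0,0,0],"grip":3},
  ],
)

```text
time_s: 1.87
tcp_pos: [295.4, -231.1, 238.2]
orientation: [0.14, 0.945, -0.045, 0.291]
force: [-0.2, -0.3, 0.6]
opening: 0.358
finger_force: 0.0
```

```bash
python3 - <<'E'
from h import *
s,Rc=st();print((Rc.T@(tip2tcp((-165,0,165))-s["tcp_pos"])/10).round(2))
E
```

```text
t 1.8667 tip_c [-241.3 -380.   231.6] F [-0.2 -0.3  0.6] open 0.358 rv [-0.004 -0.012  0.001]
[-2.58 38.03  9.66]
```

Request:
apply_moves(
  rows=[
    {"linear":[-0.6,3.4,0.4],"twist":[0,0,0],"grip":3},
    {"linear":[-0.6,3.4,0.4],"twist":[0,0,0],"grip":3},
    {"linear":[-0.6,3.4,0.4],"twist":[0,0,0],"grip":3},
    {"linear":[-0.6,3.4,0.4],"twist":[0,0,0],"grip":3},
    {"linear":[-0.6,3.4,0.4],"twist":[0,0,0],"grip":3},
    {"linear":[-0.6,3.4,0.4],"twist":[0,0,0],"grip":3},
    {"linear":[-0.6,3.4,0.4],"twist":[0,0,0],"grip":3},
    {"linear":[-0.6,3.4,0.4],"twist":[0,0,0],"grip":3},
    {"linear":[-0.6,3.4,0.4],"twist":[0,0,0],"grip":3},
    {"linear":[0,0,0],"twist":[0,0,0],"grip":3},
  ],
)

```text
time_s: 2.7
tcp_pos: [431.4, 14.4, 236.2]
orientation: [0.138, 0.947, -0.044, 0.286]
force: [-0.0, -0.2, 0.1]
opening: 0.353
finger_force: 0.0
```

```bash
python3 - <<'E'
from h import *
s,Rc=st();print((Rc.T@(tip2tcp((-165,0,150))-s["tcp_pos"])/10).round(2))
E
```

```text
t 2.7 tip_c [-182.6 -105.5  229.5] F [-0.  -0.2  0.1] open 0.353 rv [-0.002 -0.023  0.005]
[ 2.91 10.58  7.57]
```

Request:
apply_moves(
  rows=[
    {"linear":[0,2.7,0],"twist":[0,-0.023,0.005],"grip":3},
    {"linear":[0,2.7,0],"twist":[0,0,0],"grip":3},
    {"linear":[0,2.7,0],"twist":[0,0,0],"grip":3},
    {"linear":[0,2.5,0],"twist":[0,0,0],"grip":3},
    {"linear":[0.7,0,1.9],"twist":[0,0,0],"grip":3},
    {"linear":[0.7,0,1.9],"twist":[0,0,0],"grip":3},
    {"linear":[0.7,0,1.9],"twist":[0,0,0],"grip":3},
    {"linear":[0.7,0,1.9],"twist":[0,0,0],"grip":3},
    {"linear":[0,0,0],"twist":[0,0,0],"grip":3},
    {"linear":[0,0,0],"twist":[0,0,0],"grip":3},
  ],
)

```text
time_s: 3.53
tcp_pos: [498.3, 73.6, 185.5]
orientation: [0.123, 0.956, -0.034, 0.264]
force: [-0.7, 0.3, 0.6]
opening: 0.346
finger_force: 0.0
```

```bash
python3 - <<'E'
from h import *
s,Rc=st();print((Rc.T@(tip2tcp((-155,0,104))-s["tcp_pos"])/10).round(2))
a=cv2.resize(read_camera("side")[90:300,180:400],(420,400));b=cv2.resize(read_camera("wrist"),(640,400))
cv2.imwrite("pics/w1.png",b[:,:,::-1]);cv2.imwrite("pics/s1.png",a[:,:,::-1])
E
```

```text
t 3.5333 tip_c [-136.1  -29.3  178.6] F [-0.7  0.3  0.6] open 0.346 rv [ 0.021 -0.073  0.033]
[5.4  3.02 5.5 ]
```

View pics/w1.png

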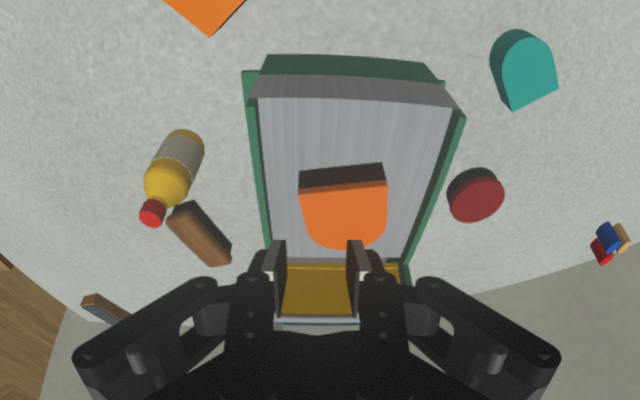

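View pics/s1.png

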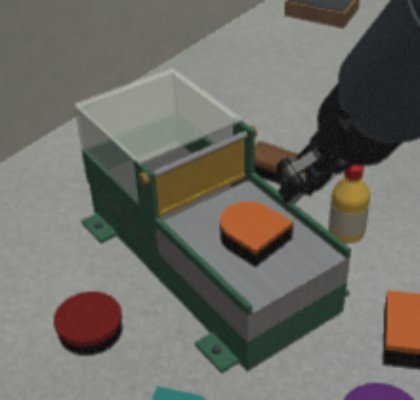

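The wrist view shows the heel at (343,215), flat edge toward the robot, with the fingertips at about (275,260) and (357,260) over the flap area. In the side view nothing has been disturbed. The lean has drifted, so I'll check for a joint limit.

```bash
python3 - <<'E'
from h import *
s,Rc=st();print(s["joint_pos"].round(3),s["qvel"].round(2),s["tcp_pos"])
E
```

```text
t 3.6333 tip_c [-136.   -28.2  179.9] F [0.  0.9 0.6] open 0.352 rv [ 0.024 -0.071  0.032]
[ 0.699 -0.097 -0.786  0.725 -0.682 -3.053] [ 0.   -0.01  0.   -0.    0.01 -0.  ] [498.64699829  74.54652435 186.80838422]
```

Request:
apply_moves(
  rows=[
    {"linear":[0,0,0],"twist":[0,0,0],"grip":3},
    {"linear":[0,0,0],"twist":[0,0,0],"grip":3},
  ],
)

```text
time_s: 3.8
tcp_pos: [498.4, 74.6, 186.7]
orientation: [0.123, 0.956, -0.032, 0.264]
force: [-0.1, -0.3, 0.7]
opening: 0.354
finger_force: 0.0
```

```bash
python3 - <<'E'
from h import *
s,Rc=st();print(s["joint_pos"].round(3),s["qvel"].round(2),s["tcp_pos"])
E
```

```text
t 3.8 tip_c [-136.3  -28.3  179.8] F [-0.1 -0.3  0.7] open 0.354 rv [ 0.024 -0.072  0.032]
[ 0.698 -0.098 -0.787  0.724 -0.681 -3.053] [-0.    0.   -0.01 -0.    0.   -0.  ] [498.41703157  74.59414165 186.66981005]
```

Joint 6 has reached its lower limit. The half-turned tool gives the same grasp, so I'll turn about tool z by +π.

Request:
apply_moves(
  rows=[
    {"linear":[0,0,0],"twist":[0,0,0.12],"grip":3},
    {"linear":[0,0,0],"twist":[0,0,0.12],"grip":3},
    {"linear":[0,0,0],"twist":[0,0,0.12],"grip":3},
    {"linear":[0,0,0],"twist":[0,0,0.12],"grip":3},
  ],
)

```text
time_s: 4.13
tcp_pos: [522.7, 34.5, 216.7]
orientation: [0.327, 0.917, 0.046, 0.222]
force: [-0.5, -0.4, -0.5]
opening: 0.353
finger_force: 0.0
```

```bash
python3 - <<'E'
from h import *
s,Rc=st();print(s["joint_pos"].round(3),s["qvel"].round(2),s["tcp_pos"])
E
```

```text
t 4.1333 tip_c [-102.1  -59.2  209.5] F [-0.5 -0.4 -0.5] open 0.353 rv [ 0.036 -0.17  -0.41 ]
[ 0.541 -0.075 -0.563  0.414 -0.761 -3.053] [-0.57  0.12  0.66 -0.88 -0.23 -0.  ] [522.6526687   34.53326192 216.68321364]
```

Request:
apply_moves(
  rows=[
    {"linear":[0,0,0],"twist":[0,0,-0.12],"grip":3},
    {"linear":[0,0,0],"twist":[0,0,-0.12],"grip":3},
    {"linear":[0,0,0],"twist":[0,0,-0.12],"grip":3},
    {"linear":[0,0,0],"twist":[0,0,-0.12],"grip":3},
  ],
)

```text
time_s: 4.47
tcp_pos: [522.4, 34.2, 216.0]
orientation: [0.095, 0.969, -0.01, 0.227]
force: [-0.7, 1.3, -1.0]
opening: 0.354
finger_force: 0.0
```

```bash
python3 - <<'E'
from h import *
s,Rc=st();print(s["joint_pos"].round(3),s["qvel"].round(2),s["tcp_pos"])
E
```

```text
t 4.4667 tip_c [-102.2  -59.6  208.9] F [-0.7  1.3 -1. ] open 0.354 rv [ 0.073 -0.155  0.078]
[ 0.542 -0.075 -0.566  0.418 -0.76  -2.567] [ 0.   -0.   -0.    0.   -0.    1.43] [522.36612589  34.22547514 216.03540449]
```

Request:
apply_moves(
  rows=[
    {"linear":[0,0,0],"twist":[0,0,-0.12],"grip":3},
    {"linear":[0,0,0],"twist":[0,0,-0.12],"grip":3},
    {"linear":[0,0,0],"twist":[0,0,-0.12],"grip":3},
    {"linear":[0,0,0],"twist":[0,0,-0.12],"grip":3},
    {"linear":[0,0,0],"twist":[0,0,-0.12],"grip":3},
    {"linear":[0,0,0],"twist":[0,0,-0.12],"grip":3},
    {"linear":[0,0,0],"twist":[0,0,-0.12],"grip":3},
    {"linear":[0,0,0],"twist":[0,0,-0.12],"grip":3},
    {"linear":[0,0,0],"twist":[0,0,-0.12],"grip":3},
    {"linear":[0,0,0],"twist":[0,0,-0.12],"grip":3},
  ],
)

```text
time_s: 5.3
tcp_pos: [522.3, 34.4, 216.0]
orientation: [-0.469, 0.854, -0.136, 0.181]
force: [0.2, 0.6, 0.7]
opening: 0.355
finger_force: 0.0
```

Request:
apply_moves(
  rows=[
    {"linear":[0,0,0],"twist":[0,0,-0.12],"grip":3},
    {"linear":[0,0,0],"twist":[0,0,-0.12],"grip":3},
    {"linear":[0,0,0],"twist":[0,0,-0.12],"grip":3},
    {"linear":[0,0,0],"twist":[0,0,-0.12],"grip":3},
    {"linear":[0,0,0],"twist":[0,0,-0.12],"grip":3},
    {"linear":[0,0,0],"twist":[0,0,-0.12],"grip":3},
    {"linear":[0,0,0],"twist":[0,0,-0.12],"grip":3},
    {"linear":[0,0,0],"twist":[0,0,-0.12],"grip":3},
    {"linear":[0,0,0],"twist":[0,0,-0.12],"grip":3},
    {"linear":[0,0,0],"twist":[0,0,-0.12],"grip":3},
  ],
)

```text
time_s: 6.13
tcp_pos: [522.3, 34.4, 216.0]
orientation: [0.869, -0.44, 0.215, -0.073]
force: [0.1, -0.7, 0.1]
opening: 0.351
finger_force: 0.0
```

Request:
apply_moves(
  rows=[
    {"linear":[0,0,0],"twist":[0,0,-0.12],"grip":3},
    {"linear":[0,0,0],"twist":[0,0,-0.12],"grip":3},
    {"linear":[0,0,0],"twist":[0,0,-0.12],"grip":3},
    {"linear":[0,0,0],"twist":[0,0,-0.12],"grip":3},
    {"linear":[0,0,0],"twist":[0,0,-0.12],"grip":3},
    {"linear":[0,0,0],"twist":[0,0,0],"grip":3},
  ],
)

```text
time_s: 6.63
tcp_pos: [522.3, 34.4, 215.9]
orientation: [0.96, -0.164, 0.227, -0.006]
force: [0.0, -0.1, 0.8]
opening: 0.354
finger_force: 0.0
```

```bash
sed -i 's/^RD=.*/RD=C@np.c_[-np.cross(y,z),-y,z]/' h.py; python3 - <<'E'
from h import *
s,Rc=st();print(s["joint_pos"].round(3),s["qvel"].round(2),s["tcp_pos"])
print((RD.T@(tip2tcp((-155,0,175))-s["tcp_pos"])/10).round(2))
E
```

```text
t 6.6333 tip_c [-102.3  -59.5  208.7] F [ 0.  -0.1  0.8] open 0.354 rv [-0.062  0.16  -0.064]
[ 0.542 -0.075 -0.566  0.418 -0.76   0.431] [-0.    0.   -0.    0.    0.   -0.21] [522.29119463  34.35166321 215.91672127]
[-6.37 -6.   -0.27]
```

Request:
apply_moves(
  rows=[
    {"linear":[0,0,0],"twist":[-0.031,0.08,-0.032],"grip":3},
    {"linear":[0,0,0],"twist":[-0.031,0.08,-0.032],"grip":3},
    {"linear":[-1.6,-1.5,-0.1],"twist":[0,0,0],"grip":3},
    {"linear":[-1.6,-1.5,-0.1],"twist":[0,0,0],"grip":3},
    {"linear":[-1.6,-1.5,-0.1],"twist":[0,0,0],"grip":3},
    {"linear":[-1.6,-1.5,0],"twist":[0,0,0],"grip":3},
    {"linear":[0,0,0],"twist":[0,0,0],"grip":3},
    {"linear":[0,0,0],"twist":[0,0,0],"grip":3},
  ],
)

```text
time_s: 7.3
tcp_pos: [488.2, 107.7, 182.4]
orientation: [0.944, -0.145, 0.292, 0.041]
force: [-0.3, -0.4, 1.1]
opening: 0.349
finger_force: 0.0
```

```bash
python3 - <<'E'
from h import *
s,Rc=st();print(s["joint_pos"].round(3),s["qvel"].round(2),s["tcp_pos"])
print((RD.T@(tip2tcp((-152,0,100))-s["tcp_pos"])/10).round(2))
E
```

```text
t 7.3 tip_c [-155.2    0.3  175.8] F [-0.3 -0.4  1.1] open 0.349 rv [-0.002  0.012 -0.011]
[ 0.802 -0.089 -0.854  0.878 -0.709 -0.195] [-0.03 -0.01  0.02 -0.01 -0.    0.03] [488.23855393 107.7058032  182.3737758 ]
[-4.09  0.03  6.39]
```

Request:
apply_moves(
  rows=[
    {"linear":[-1.0,0,1.5],"twist":[0,0.012,-0.011],"grip":3},
    {"linear":[-1.0,0,1.5],"twist":[0,0,0],"grip":3},
    {"linear":[-1.0,0,1.5],"twist":[0,0,0],"grip":3},
    {"linear":[-0.8,0,1.3],"twist":[0,0,0],"grip":3},
    {"linear":[0,0,0],"twist":[0,0,0],"grip":3},
    {"linear":[0,0,0],"twist":[0,0,0],"grip":3},
  ],
)

```text
time_s: 7.8
tcp_pos: [490.8, 104.8, 113.3]
orientation: [0.943, -0.141, 0.298, 0.045]
force: [0.5, -0.1, 0.2]
opening: 0.349
finger_force: 0.0
```

```bash
python3 - <<'E'
from h import *
s,Rc=st();print(s["joint_pos"].round(3))
cv2.imwrite("pics/s2.png",cv2.resize(read_camera("side")[100:290,200:390],(600,600))[:,:,::-1])
E
```

```text
t 7.8 tip_c [-151.9   -1.8  106.7] F [ 0.5 -0.1  0.2] open 0.349 rv [ 0.001 -0.    -0.001]
[ 0.631  0.003 -1.023  1.294 -0.498 -0.517]
```

View pics/s2.png

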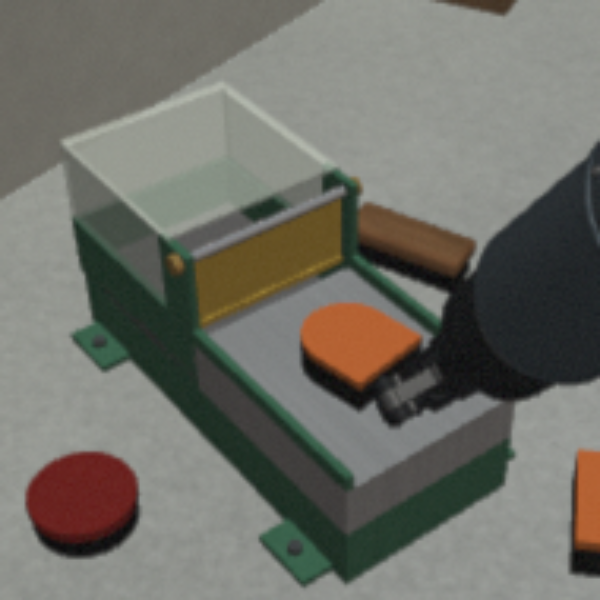

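The fingertips stand just behind the heel's flat edge, at about (385,400), clear of everything else. Next I'll feel for the deck.

Request:
apply_moves(
  rows=[
    {"linear":[-0.17,0,0.25],"twist":[0,0,0],"grip":3},
    {"linear":[-0.17,0,0.25],"twist":[0,0,0],"grip":3},
    {"linear":[0,0,0],"twist":[0,0,0],"grip":3},
  ],
)

```text
time_s: 8.1
tcp_pos: [491.2, 106.7, 108.4]
orientation: [0.943, -0.14, 0.299, 0.043]
force: [0.3, -0.7, 0.9]
opening: 0.355
finger_force: 0.0
```

Request:
apply_moves(
  rows=[
    {"linear":[-0.12,0,0.16],"twist":[0,0,0],"grip":3},
    {"linear":[0,0,0],"twist":[0,0,0],"grip":3},
  ],
)

```text
time_s: 8.27
tcp_pos: [490.8, 106.7, 105.8]
orientation: [0.943, -0.14, 0.298, 0.043]
force: [-0.4, 0.6, -0.6]
opening: 0.352
finger_force: 0.0
```

Request:
apply_moves(
  rows=[
    {"linear":[-0.12,0,0.16],"twist":[0,0,0],"grip":3},
    {"linear":[0,0,0],"twist":[0,0,0],"grip":3},
  ],
)

```text
time_s: 8.43
tcp_pos: [490.4, 106.5, 103.0]
orientation: [0.943, -0.139, 0.298, 0.044]
force: [-0.2, -0.5, 0.4]
opening: 0.352
finger_force: 0.0
```

Request:
apply_moves(
  rows=[
    {"linear":[0.49,0,0.34],"twist":[0,0,0],"grip":3},
    {"linear":[0.49,0,0.34],"twist":[0,0,0],"grip":3},
    {"linear":[0.49,0,0.34],"twist":[0,0,0],"grip":3},
    {"linear":[0.49,0,0.34],"twist":[0,0,0],"grip":3},
    {"linear":[0.49,0,0.34],"twist":[0,0,0],"grip":3},
    {"linear":[0.49,0,0.34],"twist":[0,0,0],"grip":3},
    {"linear":[0.49,0,0.34],"twist":[0,0,0],"grip":3},
    {"linear":[0.49,0,0.34],"twist":[0,0,0],"grip":3},
    {"linear":[0.49,0,0.34],"twist":[0,0,0],"grip":3},
    {"linear":[0,0,0],"twist":[0,0,0],"grip":3},
  ],
)

```text
time_s: 9.27
tcp_pos: [542.7, 90.4, 103.3]
orientation: [0.943, -0.14, 0.298, 0.044]
force: [-0.0, -0.1, -0.0]
opening: 0.352
finger_force: 0.0
```

```bash
python3 - <<'E'
from h import *
s,Rc=st();print(s["joint_pos"].round(3))
im=read_camera("scene");cv2.imwrite("pics/s3.png",cv2.hconcat([cv2.resize(x,(400,400)) for x in(read_camera("side")[100:290,200:390],im[170:330,240:400])])[:,:,::-1])
c=orange(im,(300,200,350,245));w=cast("scene",c,116);a=np.c_[w,0*w[:,0]]-O;a=a@C;print("heel top chute bounds",a.min(0),a.max(0),cv2.minAreaRect(a[:,:2].astype(np.float32)))
E
```

```text
t 9.2667 tip_c [-98.   -0.5  96.8] F [-0.  -0.1 -0. ] open 0.352 rv [-0.    -0.001  0.   ]
[ 0.437  0.092 -0.965  1.492 -0.395 -0.549]
heel top chute bounds [-88.75275008 -40.33536833   0.        ] [-38.66919405  19.15723083   0.        ] ((-63.80712127685547, -10.670692443847656), (49.89078140258789, 59.427486419677734), 0.6808362007141113)
```

View pics/s3.png

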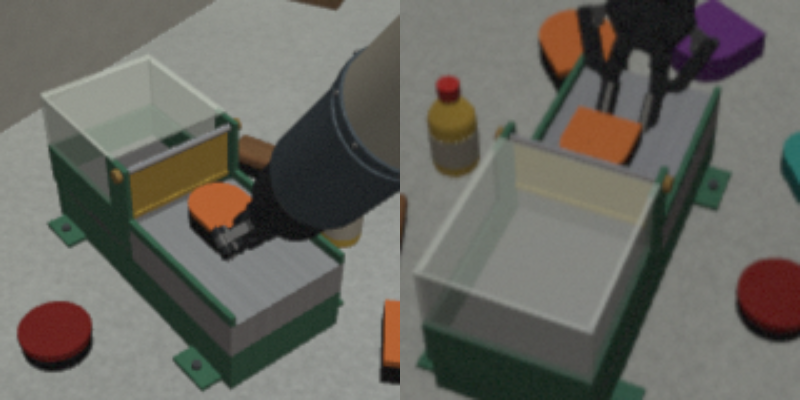

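The push has squared the heel: its rear edge is at chute x = -89, y is about -11 and it is turned about 0. Joint 4 is nearing 1.71, so I'll fit the arm geometry quickly to see which lean keeps it in range.

```bash
cat >k.py <<'E'
from h import *
from scipy.optimize import least_squares
S=[((-.887,.255,.107,0,-1.424),(213.4,-506.4,238.5),(-.198,.980,.001,0)),
((.698,-.098,-.787,.724,-.681),(498.4,74.6,186.7),(.123,.956,-.032,.264)),
((.542,-.075,-.566,.418,-.76),(522.3,34.35,215.9),(.96,-.164,.227,-.006)),
((.802,-.089,-.854,.878,-.709),(488.2,107.7,182.4),(.944,-.145,.292,.041)),
((.631,.003,-1.023,1.294,-.498),(490.8,104.8,113.3),(.943,-.141,.298,.045)),
((.437,.092,-.965,1.492,-.395),(542.7,90.4,103.3),(.943,-.14,.298,.044))]
def fk(q,p):
    D,a,r0,L1,L2,h0,e=p;t=q[1]-q[2]
    r=r0+L1*np.sin(q[1])+L2*np.cos(t)+e*np.sin(t);h=h0+L1*np.cos(q[1])-L2*np.sin(t)+e*np.cos(t)
    c,s=np.cos(q[0]),np.sin(q[0]);return np.array([r*c-a*s,r*s+a*c,h])
zt=lambda o:R.from_quat(o).as_matrix()[:,2]
f=least_squares(lambda p:np.concatenate([fk(q,p)+p[0]*zt(o)-t for q,t,o in S]),[250,-150,0,350,350,200,0])
P=f.x
def ik(T,z,q0=(.3,.2,-.9)):
    q=least_squares(lambda q:fk(q,P)+P[0]*z-T,q0).x;t=q[1]-q[2];c,s=np.cos(q[0]),np.sin(q[0])
    F=np.array([np.cos(t)*c,np.cos(t)*s,-np.sin(t)]);dn=np.array([-np.sin(t)*c,-np.sin(t)*s,-np.cos(t)]);sd=np.array([s,-c,0])
    return np.r_[q,np.arctan2(z@sd,z@dn),-np.arccos(z@F)]
E
python3 - <<'E'
from k import *
print(P.round(1),f.cost,[ik(np.array(t),zt(o)).round(2).tolist() for q,t,o in S[1:]])
for l in(25,30,35,40):
  for dy in(0,-.3,.3):
    a=np.radians(l);zc=C@np.array([np.sin(a)*np.cos(dy),np.sin(a)*np.sin(dy),-np.cos(a)])
    print(l,dy,[ik(O+C@np.array([x,-8,97.])-8*zc,zc).round(2).tolist()[1:] for x in(-98,-50,12)])
E
```

```text
[ 189.1 -150.1  213.6  488.   179.4 -116.5  109.8] 5544.940345600937 [[0.61, -0.07, -0.72, 0.68, -0.66], [0.45, -0.02, -0.5, 0.38, -0.74], [0.72, -0.08, -0.78, 0.83, -0.71], [0.71, -0.03, -1.09, 1.31, -0.53], [0.61, 0.08, -1.03, 1.47, -0.47]]
25 0 [[0.1, -0.9, 0.91, -0.41], [0.19, -0.79, 0.85, -0.4], [0.3, -0.61, 0.73, -0.41]]
25 -0.3 [[0.14, -0.86, 0.84, -0.55], [0.22, -0.74, 0.81, -0.55], [0.33, -0.56, 0.73, -0.57]]
25 0.3 [[0.09, -0.93, 0.88, -0.26], [0.18, -0.81, 0.76, -0.25], [0.29, -0.63, 0.55, -0.28]]
30 0 [[0.09, -0.97, 1.21, -0.42], [0.17, -0.86, 1.18, -0.39], [0.28, -0.68, 1.06, -0.38]]
30 -0.3 [[0.12, -0.92, 1.03, -0.57], [0.21, -0.8, 1.02, -0.56], [0.31, -0.63, 0.95, -0.56]]
30 0.3 [[0.06, -1.0, 1.4, -0.25], [0.15, -0.88, 1.33, -0.22], [0.27, -0.71, 1.06, -0.2]]
35 0 [[0.07, -1.04, 1.48, -0.46], [0.15, -0.93, 1.49, -0.43], [0.26, -0.76, 1.42, -0.39]]
35 -0.3 [[0.12, -0.98, 1.21, -0.61], [0.2, -0.87, 1.22, -0.59], [0.3, -0.7, 1.17, -0.57]]
35 0.3 [[0.04, -1.07, 1.85, -0.31], [0.13, -0.96, 1.88, -0.27], [0.25, -0.79, 1.78, -0.21]]
40 0 [[0.06, -1.11, 1.69, -0.54], [0.14, -1.0, 1.74, -0.5], [0.25, -0.84, 1.72, -0.45]]
40 -0.3 [[0.11, -1.05, 1.37, -0.67], [0.19, -0.93, 1.39, -0.65], [0.29, -0.77, 1.37, -0.62]]
40 0.3 [[0.03, -1.15, 2.14, -0.41], [0.12, -1.04, 2.22, -0.37], [0.23, -0.87, 2.24, -0.31]]
```

Request:
apply_moves(
  rows=[
    {"linear":[-0.35,0,-0.2],"twist":[0,0,0],"grip":3},
    {"linear":[0,0.5,0],"twist":[0,-0.05,0],"grip":3},
    {"linear":[0,0.4,0],"twist":[0,0,0],"grip":3},
    {"linear":[0.51,0,0.32],"twist":[0,0,0],"grip":3},
    {"linear":[0.51,0,0.32],"twist":[0,0,0],"grip":3},
    {"linear":[0.51,0,0.32],"twist":[0,0,0],"grip":3},
    {"linear":[0.51,0,0.32],"twist":[0,0,0],"grip":3},
    {"linear":[0,0,0],"twist":[0,0,0],"grip":3},
  ],
)

```text
time_s: 10.03
tcp_pos: [560.7, 76.6, 104.0]
orientation: [0.948, -0.141, 0.281, 0.042]
force: [-0.0, 0.1, -0.0]
opening: 0.353
finger_force: 0.0
```

```bash
sed -i 's/L=np.radians(35)/L=np.radians(35)-0.05/' h.py; python3 - <<'E'
from h import *
s,Rc=st();print(s["joint_pos"].round(3))
E
```

```text
t 10.0333 tip_c [-77.   -8.4  97.3] F [-0.   0.1 -0. ] open 0.353 rv [ 0.001 -0.015  0.001]
[ 0.432  0.117 -0.907  1.33  -0.383 -0.382]
```

Request:
apply_moves(
  rows=[
    {"linear":[0.5,0,0.325],"twist":[0,0,0],"grip":3},
    {"linear":[0.5,0,0.325],"twist":[0,0,0],"grip":3},
    {"linear":[0.5,0,0.325],"twist":[0,0,0],"grip":3},
    {"linear":[0.5,0,0.325],"twist":[0,0,0],"grip":3},
    {"linear":[0.5,0,0.325],"twist":[0,0,0],"grip":3},
    {"linear":[0.5,0,0.325],"twist":[0,0,0],"grip":3},
    {"linear":[0.5,0,0.325],"twist":[0,0,0],"grip":3},
    {"linear":[0.5,0,0.325],"twist":[0,0,0],"grip":3},
    {"linear":[0,0,0],"twist":[0,0,0],"grip":3},
  ],
)

```text
time_s: 10.78
tcp_pos: [606.4, 62.9, 104.1]
orientation: [0.948, -0.141, 0.281, 0.042]
force: [0.1, -0.1, -0.3]
opening: 0.35
finger_force: 0.0
```

```bash
python3 - <<'E'
from h import *
s,Rc=st();print(s["joint_pos"].round(3))
cv2.imwrite("pics/s4.png",cv2.hconcat([cv2.resize(x,(400,400)) for x in(read_camera("side")[100:290,200:390],read_camera("scene")[180:320,240:380])])[:,:,::-1])
E
```

```text
t 10.7833 tip_c [-29.3  -8.2  97.4] F [ 0.1 -0.1 -0.3] open 0.35 rv [ 0.    -0.015  0.   ]
[ 0.361  0.186 -0.822  1.326 -0.35  -0.313]
```

View pics/s4.png

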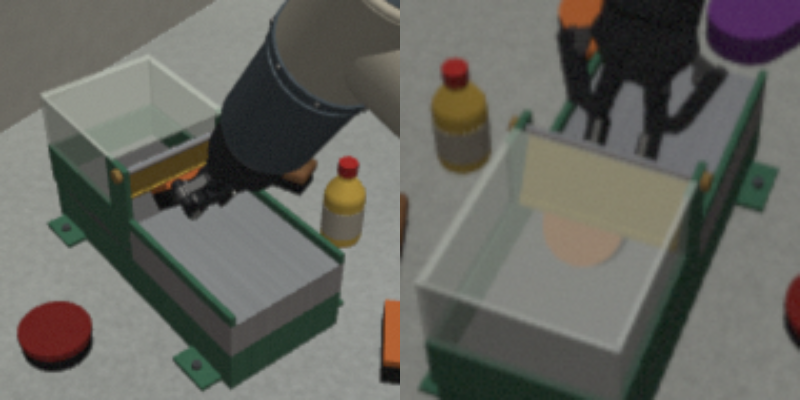

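The flap is open and the heel's round end shows behind it at about (582,240), so the push is going straight. I'll carry on.

Request:
apply_moves(
  rows=[
    {"linear":[0.42,0,0.27],"twist":[0,0,0],"grip":3},
    {"linear":[0.42,0,0.27],"twist":[0,0,0],"grip":3},
    {"linear":[0.42,0,0.27],"twist":[0,0,0],"grip":3},
    {"linear":[0.42,0,0.27],"twist":[0,0,0],"grip":3},
    {"linear":[0.42,0,0.27],"twist":[0,0,0],"grip":3},
    {"linear":[0.42,0,0.27],"twist":[0,0,0],"grip":3},
    {"linear":[0,0,0],"twist":[0,0,0],"grip":3},
  ],
)

```text
time_s: 11.47
tcp_pos: [634.8, 54.3, 104.0]
orientation: [0.948, -0.141, 0.281, 0.042]
force: [-0.2, -0.6, -0.0]
opening: 0.349
finger_force: 0.0
```

Request:
apply_moves(
  rows=[
    {"linear":[0.25,0,0.16],"twist":[0,0,0],"grip":3},
    {"linear":[0.25,0,0.16],"twist":[0,0,0],"grip":3},
    {"linear":[0.25,0,0.16],"twist":[0,0,0],"grip":3},
    {"linear":[0,0,0],"twist":[0,0,0],"grip":3},
    {"linear":[0,0,0],"twist":[0,0,0],"grip":3},
  ],
)

```text
time_s: 11.88
tcp_pos: [642.5, 51.9, 104.0]
orientation: [0.949, -0.141, 0.281, 0.042]
force: [-0.1, -0.1, 0.7]
opening: 0.35
finger_force: 0.1
```

```bash
python3 - <<'E'
from h import *
s,Rc=st();print(s["joint_pos"].round(3))
cv2.imwrite("pics/s5.png",cv2.hconcat([cv2.resize(x,(400,400)) for x in(read_camera("side")[100:250,220:370],read_camera("scene")[180:320,240:380])])[:,:,::-1])
E
```

```text
t 11.8833 tip_c [ 8.5 -8.3 97.3] F [-0.1 -0.1  0.7] open 0.35 rv [ 0.    -0.015  0.001]
[ 0.324  0.241 -0.746  1.286 -0.335 -0.237]
```

View pics/s5.png

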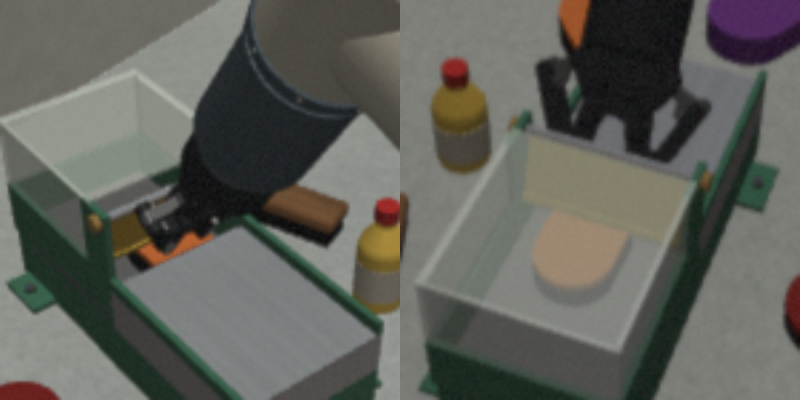

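```bash
python3 - <<'E'
from h import *
pt=lambda n,uv,z:((np.c_[cast(n,uv,z),[[0]]]-O)@C).round(1)[0,:2]
for z in(80,84,90):print(z,"tip",pt("scene",[[300.2,279.8]],z),"rear side",pt("side",[[220+142*.375,100+262*.375]],z),pt("side",[[220+215*.375,100+237*.375]],z))
E
```

```text
80 tip [70.  -1.1] rear side [13.5 25.3] [  3.8 -44.3]
84 tip [72.7  0.1] rear side [ 9.4 27.7] [ -0.2 -41.4]
90 tip [76.7  2. ] rear side [ 3.3 31.3] [ -6.3 -37.1]
```

The fingers are past the step, and the heel's round tip at x of about 73 fits a heel lying flat with its rear edge at about 3, so it has dropped. I'll retract along the same line.

Request:
apply_moves(
  rows=[
    {"linear":[-0.65,0,-0.42],"twist":[0,0,0],"grip":3},
    {"linear":[-0.65,0,-0.42],"twist":[0,0,0],"grip":3},
    {"linear":[-0.65,0,-0.42],"twist":[0,0,0],"grip":3},
    {"linear":[-0.65,0,-0.42],"twist":[0,0,0],"grip":3},
    {"linear":[-0.65,0,-0.42],"twist":[0,0,0],"grip":3},
    {"linear":[-0.65,0,-0.42],"twist":[0,0,0],"grip":3},
    {"linear":[-0.65,0,-0.42],"twist":[0,0,0],"grip":3},
    {"linear":[-0.65,0,-0.42],"twist":[0,0,0],"grip":3},
    {"linear":[-0.65,0,-0.42],"twist":[0,0,0],"grip":3},
    {"linear":[-0.65,0,-0.42],"twist":[0,0,0],"grip":3},
  ],
)

```text
time_s: 12.82
tcp_pos: [567.6, 74.6, 103.9]
orientation: [0.949, -0.141, 0.281, 0.042]
force: [-0.6, 0.0, 0.2]
opening: 0.356
finger_force: 0.0
```

Request:
apply_moves(
  rows=[
    {"linear":[0.6,0,-0.9],"twist":[0,0,0],"grip":3},
    {"linear":[0.6,0,-0.9],"twist":[0,0,0],"grip":3},
    {"linear":[0,0,0],"twist":[0,0,0],"grip":3},
    {"linear":[0,0,0],"twist":[0,0,0],"grip":3},
    {"linear":[0,0,0],"twist":[0,0,0],"grip":3},
    {"linear":[0,0,0],"twist":[0,0,0],"grip":3},
    {"linear":[0,0,0],"twist":[0,0,0],"grip":3},
    {"linear":[0,0,0],"twist":[0,0,0],"grip":3},
    {"linear":[0,0,0],"twist":[0,0,0],"grip":3},
    {"linear":[0,0,0],"twist":[0,0,0],"grip":3},
  ],
)

```text
time_s: 13.65
tcp_pos: [568.6, 74.1, 125.3]
orientation: [0.949, -0.141, 0.28, 0.042]
force: [0.6, 0.3, -0.6]
opening: 0.347
finger_force: 0.0
```

```bash
python3 - <<'E'
from h import *
s,Rc=st()
im=read_camera("scene");cv2.imwrite("pics/s6.png",cv2.hconcat([cv2.resize(x,(400,400)) for x in(read_camera("side")[100:250,220:370],im[180:320,240:380])])[:,:,::-1])
E
```

```text
t 13.65 tip_c [-68.8  -8.5 118.6] F [ 0.6  0.3 -0.6] open 0.347 rv [ 0.001 -0.014  0.001]
```

View pics/s6.png

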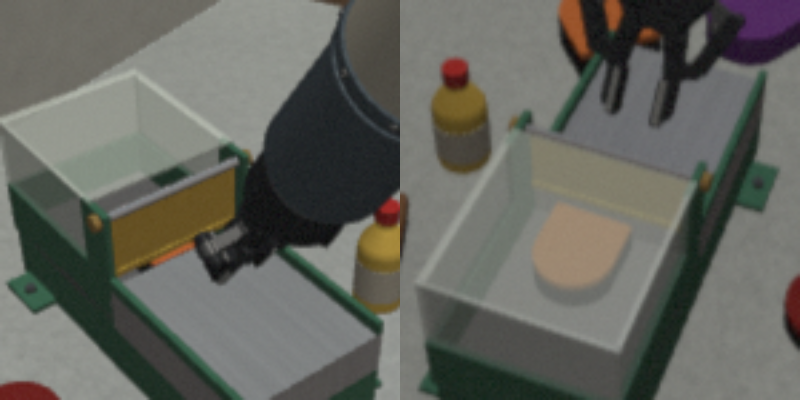

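```bash
python3 - <<'E'
from h import *
im=read_camera("scene");g=lambda x,y:(240+(x-400)*.35,180+y*.35)
for z in(84,):
    a=(np.c_[cast("scene",np.array([g(574,287),g(558,206),g(632,218),g(534,255),g(622,255)]),z),np.zeros(5)]-O)@C
    print("tip,rearR,rearL,R,L",a[:,:2].round(0).tolist())
h=cv2.cvtColor(im,cv2.COLOR_RGB2HSV);m=cv2.inRange(h,(5,50,120),(17,140,255));k=0*m;k[245:290,280:325]=m[245:290,280:325]
c=max(cv2.findContours(k,0,1)[0],key=cv2.contourArea)[:,0].astype(float)
w=(np.c_[cast("scene",c,84),np.zeros(len(c))]-O)@C
print(cv2.minAreaRect(w[:,:2].astype(np.float32)),w.min(0),w.max(0))
E
```

```text
tip,rearR,rearL,R,L [[74.0, 2.0], [9.0, -39.0], [-2.0, 17.0], [58.0, -37.0], [34.0, 23.0]]
((39.94703674316406, -11.855792999267578), (61.6301383972168, 69.90986633300781), 89.24826049804688) [  4.65590376 -42.67357395   0.        ] [74.92129619 18.91731426  0.        ]
```

Cast at tray height (z = 84), the heel top measures 61.6 × 69.9 mm, so it lies flat, centred at chute (40, -12). The flap hangs shut and the fingers are clear, so I'll hand in.

```bash
python3 -c "from workcell import *;print(finish_job())"
```

```text
the job is handed in; nothing more can be done
None
```

I pushed the heel through the flap and handed the job in at about 14 s; no verdict was returned. By my last camera measurement it lies flat in the tray, about 40 mm behind the hinge line and 12 mm right of centre, with the flap shut, the fingers clear and no bystander touched.

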